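Load a keyed sample chuck into the open polishing spindle and hold it home

TASK

Take the sample chuck out of its orange stand and fit it into the polishing spindle that is open; the other spindle is closed with a red plug, so leave that plug in. Let the shaft into the bore, turn the chuck until its key slips into the keyway, and push it down against the ejector spring until the flange sits flush on the hub. Finish while still gripping the chuck and pressing it fully home, without letting go, and do not disturb the wash bottle, sample box or glass plate.

Things in the scene. Friction and masses are not known exactly. Their poses are not given: they have to be found in the camera images.
- chuck: sample chuck, 0.3 kg, upright. Origin: centre of the underside of its aluminium flange (56 mm diameter, 10 mm thick). On top a grey grip bar, 44 mm along x, 24 mm along y (grip across y), 10 to 44 mm above the origin. Below, a steel shaft 20 mm in diameter, 31 mm long, foot chamfered to 14 mm. Red marks on flange and bar show the key's side, +x. Fully home, the origin is 90 mm above the bench.
- key_foot (a point): lower end of the brass key, 12 mm along +x and 20 mm below the chuck's origin. The key is 6 mm wide, reaches 15 mm from the axis and runs up to the flange; the lowest 11 mm of the shaft is plain. With the shaft in the bore and the key on the hub's face beside the keyway, the chuck's origin is 110 mm above the bench.
- stand: orange 12-sided ring, fixed to the bench, 72 mm outside, 38 mm inside, 40 mm tall, in which the chuck hangs at the start with its flange on the ring's top. Origin: centre of its underside.
- station_a: blue polishing spindle unit, fixed: housing 120 x 120 x 46 mm, dark disc of 92 mm diameter up to 50 mm, and on it an upright steel hub 60 mm across, top face 90 mm above the bench. Origin: centre of the housing's underside, z up. A spring ejector in the bore, 20 mm below the top face, pushes up with 5 N when touched, 10 N with the chuck home. Either unit, left or right, may be the plugged one.
- mouth_a (a point): centre of this unit's hub top face, axes as the unit. Vertical bore 22 mm, with a keyway 8 mm wide to one side (back wall 16.5 mm from the axis), both open at the top. A yellow line on the face marks the keyway. It points along +x only roughly: the braked spindle (1.5 N m, not turned by rubbing) stands up to 0.3 rad to either side, which this pose does not tell.
- station_b: blue polishing spindle unit, fixed: housing 120 x 120 x 46 mm, dark disc of 92 mm diameter up to 50 mm, and on it an upright steel hub 60 mm across, top face 90 mm above the bench. Origin: centre of the housing's underside, z up. A spring ejector in the bore, 20 mm below the top face, pushes up with 5 N when touched, 10 N with the chuck home. Either unit, left or right, may be the plugged one.
- mouth_b (a point): centre of this unit's hub top face, axes as the unit. Vertical bore 22 mm, with a keyway 8 mm wide to one side (back wall 16.5 mm from the axis), both open at the top. A yellow line on the face marks the keyway. It points along +x only roughly: the braked spindle (1.5 N m, not turned by rubbing) stands up to 0.3 rad to either side, which this pose does not tell.
- plug: red plastic plug, 60 g, standing in the bore of one of the two hubs: cap 48 mm in diameter and 6 mm thick with an 18 mm knob 12 mm tall, and an 18 mm boss 10 mm long below. Origin: centre of the cap's underside, on the hub's top face.
- wash_bottle: bystander: white bottle with yellow cap, 64 mm in diameter, 150 mm tall. Origin: centre of its underside.
- sample_box: bystander: open white box with four cells, 70 x 70 x 22 mm. Origin: centre of its underside.
- glass_plate: bystander: greenish glass plate, 110 x 90 x 8 mm, lying flat. Origin: centre of its underside.

How it is judged:
By the outcome, as a careful person would: the job done as asked, in the order asked, and still so for the second after the job is handed in, while the arm keeps its last pose, push and grip.
It also fails if it takes over 48 s, if anything falls off the work surface, if the arm or the gripper's body presses on something with over 40 N, if the wrist force passes 120 N, or if a joint passes its speed limit or range.

ROBOT

A 6-joint arm with a two-finger parallel gripper is mounted at the origin on the work surface. World frame = base frame: x ahead of the robot, y to its left, z up, the work surface at z = 0. Lengths are in mm, angles in rad, forces in N, time in s.
With the tool pointing down it reaches from about 300 to 775 mm from the base axis. Payload 14.6 kg.
Tool frame: the origin (TCP) lies between the finger pads; the fingertips stand 19 mm ahead of it and the grasp point (between the pads) is the TCP; z points along the fingers, y is the line along which they close (so a half turn about z gives the same grasp; the last joint's range is limited). The gripper opens to 94 mm and grips with 3 to 60 N. Pads are 16 mm wide; open, the fingers measure 119 mm over their backs; the gripper's body (75 mm by 177 mm) begins 78 mm behind the grasp point.
Start: joints at [1.248, 0.3, 1.521, -0, 1.321, -0.067], TCP at [139.158, 532.094, 203.746] pointing down, gripper open.
Joint ranges: [-3.03, 3.03], [-0.79, 2.21], [0.23, 2.52], [-1.04, 4.18], [0, 3.07], [-2.55, 2.55]. Speed limits (rad/s): [2.22, 2.22, 2.57, 3.14, 3.14, 3.14].

INTERFACE

Orientations are given as [roll, pitch, yaw] about the fixed x, y, z axes, in that order (R = Rz(yaw) Ry(pitch) Rx(roll)).
In Python, from cell import monitor, imaging, job, find_in, trace gives the robot as it stands. The module is installed in compiled form; this text tells all that it offers.
- The arm moves only by the tool arm_command, never from a script. Its argument "steps" is a list of rows, each a list of 5 numbers: the opening, from 0 (shut) to 1 (fully open), then the shift along the tool's x, y, z in mm, then the turn about the tool's z in degrees. In form: [[gripper, dx, dy, dz, turn], ...]. A call has 1 to 20 rows; each row is the pose to reach, as a shift and turn from the pose commanded when the call began, along the tool's axes at that moment; what a row does not reach only later rows make up. A row lasts 1/8 s, in which the tool goes at most 62.5 mm and 10.7 degrees, less where a joint would pass 70% of its speed; a pose out of reach is approached as far as the arm can. A call with a gripper value outside its range is refused whole. The fingers move at their own pace and stop on an object; "force" is the grip in N (left out, the last holds). Time passes only in rows, so rows that repeat a pose let the fingers close. It gives the time, the measured TCP pose, the force, the opening and the grip force at its end, in the units of the state.
- monitor.read_state(): the state, without advancing time (a new reading comes with each control period).
- imaging.camera(name): name is "scene" or "side" or "wrist"; returns a dict with "img" (420x560x3 uint8, red, green, blue), "mtx" (3x3 intrinsics, pixels), "view" (4x4, takes a point from world to camera coordinates). Camera axes: x right, y down, z forward; pixel columns grow to the right and rows downward; lengths in mm; the calibration is good to about 2 mm. A picture is of the moment at which its call begins. There is no depth.
- job.sign_off(): hands the job in; it is judged then, once.
Trained networks look in a picture, given as the dict that the camera call returned (one of the last four; its "shot" number tells which), for a name from the list of things; names that differ only in an ending like _2 or _b are one class to them, and where a whole thing is asked for, a point or a joint stands for the part that bears it (a point fixed in the world has none). Each returns a list of dicts, best first, with "p" (0 to 1); they miss things now and then, are a little off and sometimes report something else, mostly with a low value. They report only what shows in the picture. A call takes as long as a camera call.
- find_in(picture, target): "rect" ([centre column, centre row, width, height] in pixels, round what is visible of it).
- trace(picture, target): "region" (420x560 bool, what is visible of it) and "rect" ([centre column, centre row, width, height] in pixels, round what is visible of it).
The state is a dict: "clock": time; "joints": joint angles; "qd": joint speeds; "effort": joint torques, N m; "eef_pos": TCP position; "eef_rot": TCP orientation; "wrist_force": force on the tool from outside, world axes, zero at the start; "moment": the same for the moment, N m; "finger_gap": finger opening in mm; "finger_force": force on a finger pad.
Only numpy, scipy, OpenCV 4.12 (cv2) and the standard library are available. Lean on these libraries where they do the work, as an engineer would, in place of code of your own. Each camera call takes 0.05 s, during which the arm holds its last target. There are 200 camera calls.

## Working session

There is one attempt and no reset: what is moved stays moved. The work goes in short steps, Python scripts to look and compute and a tool call to move; the robot and the scene stay as the last step left them, time stands still between calls to the robot, and variables do not carry over. Pictures are saved under pics/ and viewed, at most 10 in all, crops included, and the job is handed in when it is done.

Besides the shell and the picture viewer there is one more tool, called after ">>>" in YAML: its name, and indented under it one key for each argument. arm_command: Moves the arm, as the interface text tells. Its arguments: {"type":"object","properties":{"steps":{"type":"array","items":{"type":"array","items":{"type":"number"}}},"force":{"type":"number"}},"required":["steps"]}

```bash
mkdir -p pics; cat > h.py <<'E'
import numpy as np, cv2
from cell import monitor, imaging, job, find_in, trace
def shot(n,fn=None):
    p=imaging.camera(n)
    if fn: cv2.imwrite('pics/'+fn,p['img'][:,:,::-1])
    return p
def ray(p,uv):
    V=np.array(p['view']);R=V[:3,:3];c=-R.T@V[:3,3]
    d=R.T@np.linalg.inv(p['mtx'])@np.array([uv[0],uv[1],1.])
    return c,d
def onz(p,uv,z):
    c,d=ray(p,uv);return c+d*(z-c[2])/d[2]
def proj(p,X):
    V=np.array(p['view']);x=p['mtx']@(V[:3,:3]@np.array(X,float)+V[:3,3]);return x[:2]/x[2]
def tri(rs):
    A=0;b=0
    for c,d in rs:
        d=d/np.linalg.norm(d);M=np.eye(3)-np.outer(d,d);A=A+M;b=b+M@c
    return np.linalg.solve(A,b)
E
python3 - <<'E'
from h import *
print(monitor.read_state())
ps={}
for n in ['scene','side','wrist']:
    p=shot(n,n+'1.png')
    V=p['view'];print(n,(-V[:3,:3].T@V[:3,3]).round(),V[2,:3].round(2),p['mtx'][0,0])
    for t in ['chuck','stand','station_a','plug','wash_bottle','sample_box','glass_plate','mouth_a']:
        print(t,[(np.round(r['rect']).tolist(),round(r['p'],2)) for r in find_in(p,t)[:3]])
a=[cv2.imread(f'pics/{n}1.png') for n in ['scene','side']]
E
```

```text
{'clock': 0.0, 'joints': array([ 1.24838954e+00,  3.00474257e-01,  1.52159877e+00,  3.73065992e-05,
        1.32070294e+00, -6.66107779e-02]), 'qd': array([ 0.00136097, -0.00021218,  0.00035899,  0.00102554,  0.0006533 ,
        0.00026924]), 'effort': array([-1.13074275e-03, -5.31805408e+01, -3.52740884e+01,  7.08012516e-02,
        2.43549328e-02, -8.16635634e-05]), 'eef_pos': array([139.0709739 , 531.84513742, 203.1771207 ]), 'eef_rot': array([-3.14041437e+00, -1.14817700e-04,  2.88578733e+00]), 'wrist_force': array([-0.13480798, -0.84081175,  0.41906802]), 'moment': array([-0.0319276 ,  0.04719628,  0.00328002]), 'finger_force': 0.0, 'finger_gap': 93.88555490872002}
scene [1142.  796. 1012.] [-0.39 -0.6  -0.7 ] 456.7839266777028
chuck [([326.0, 193.0, 17.0, 22.0], 0.57)]
stand [([324.0, 206.0, 23.0, 20.0], 0.7), ([326.0, 194.0, 20.0, 22.0], 0.52)]
station_a [([249.0, 198.0, 52.0, 45.0], 0.96), ([326.0, 259.0, 58.0, 56.0], 0.67)]
plug [([325.0, 242.0, 18.0, 16.0], 0.53)]
wash_bottle []
sample_box [([408.0, 286.0, 43.0, 34.0], 0.96), ([232.0, 254.0, 46.0, 34.0], 0.65)]
glass_plate [([231.0, 255.0, 40.0, 38.0], 0.84)]
mouth_a [([326.0, 262.0, 60.0, 47.0], 0.84), ([249.0, 199.0, 47.0, 43.0], 0.64)]
side [264. 718. 802.] [ 0.33 -0.66 -0.67] 454.0255831628773
chuck [([349.0, 235.0, 28.0, 28.0], 0.66)]
stand [([349.0, 247.0, 36.0, 31.0], 0.63)]
station_a [([302.0, 182.0, 58.0, 47.0], 0.69)]
plug [([252.0, 255.0, 20.0, 19.0], 0.63)]
wash_bottle [([377.0, 133.0, 26.0, 50.0], 0.62)]
sample_box [([266.0, 380.0, 52.0, 48.0], 0.83), ([221.0, 207.0, 48.0, 34.0], 0.25)]
glass_plate [([223.0, 208.0, 50.0, 34.0], 0.66), ([352.0, 237.0, 29.0, 26.0], 0.51)]
mouth_a [([304.0, 187.0, 61.0, 50.0], 0.74), ([253.0, 281.0, 73.0, 66.0], 0.61), ([267.0, 380.0, 48.0, 52.0], 0.2)]
wrist [ 62. 552. 385.] [ 0.26 -0.07 -0.96] 323.39813989055455
chuck []
stand []
station_a []
plug []
wash_bottle []
sample_box []
glass_plate []
mouth_a []
```

View pics/scene1.png

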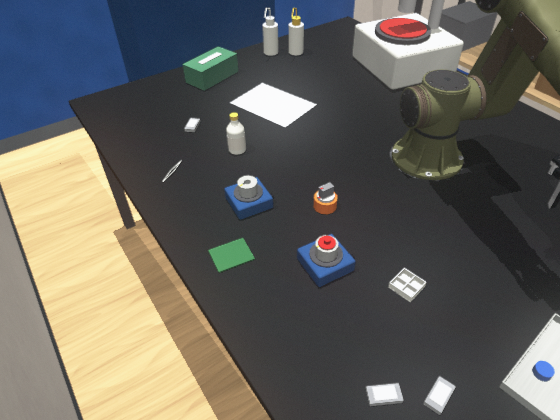

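View pics/side1.png

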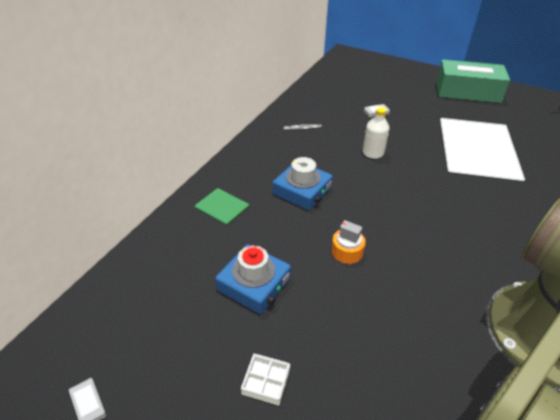

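The pictures show the chuck in its orange stand at scene (325,197) and side (349,240). The open hub is at scene (248,184) and side (303,165), with the plugged unit at scene (326,245). The wash bottle stands at scene (236,135).

```bash
python3 - <<'E'
from h import *
s=shot('scene');d=shot('side')
def both(n,us,ud,z):
    print(n,onz(s,us,z).round(),onz(d,ud,z).round(),tri([ray(s,us),ray(d,ud)]).round())
both('hubtop',(247.5,182),(303.5,164),90)
both('plug',(326,240),(253,253),108)
both('bar',(326,188),(350,231),75)
both('stand',(325,204),(349,246),25)
both('bottle',(236,135),(376,135),70)
for n,p in (('scene',s),('side',d)):
    for t in ['chuck','stand','station_a','mouth_a','wash_bottle','plug']:
        for r in trace(p,t)[:2]: 
            ys,xs=np.nonzero(r['region']);print(n,t,round(r['p'],2),np.round(r['rect']),xs.mean().round(1) if len(xs) else 0,ys.mean().round(1) if len(xs) else 0)
for n,p,b in (('s',s,(270,140,110,130)),('d',d,(290,130,80,140))):
    x,y,w,h=b
    cv2.imwrite(f'pics/c{n}.png',cv2.resize(p['img'][y:y+h,x:x+w,::-1],None,fx=4,fy=4,interpolation=cv2.INTER_CUBIC))
E
```

```text
hubtop [ 646. -153.   90.] [ 642. -162.   90.] [ 642. -160.   87.]
plug [605. 186. 108.] [593. 184. 108.] [598. 177.  97.]
bar [454.  -6.  75.] [449.  -3.  75.] [450.  -9.  70.]
stand [466.   9.  25.] [446.  -6.  25.] [450. -13.   7.]
bottle [ 538. -415.   70.] [ 527. -418.   70.] [ 530. -431.   60.]
scene chuck 0.62 [324. 193.  16.  20.] 325.7 193.2
scene stand 0.63 [325. 205.  23.  21.] 324.6 205.4
scene station_a 0.93 [250. 198.  48.  46.] 248.4 196.8
scene station_a 0.57 [324. 260.  61.  55.] 325.7 261.6
scene mouth_a 0.69 [326. 264.  56.  44.] 325.6 262.0
scene mouth_a 0.65 [248. 196.  48.  40.] 248.5 196.8
scene wash_bottle 0.91 [237. 134.  20.  39.] 235.6 135.3
scene plug 0.67 [326. 193.  16.  22.] 326.1 193.1
scene plug 0.52 [326. 241.  17.  14.] 326.6 242.5
side chuck 0.72 [349. 234.  27.  29.] 349.2 235.3
side stand 0.73 [347. 248.  32.  28.] 345.8 251.7
side station_a 0.98 [256. 280.  73.  68.] 253.3 280.7
side station_a 0.75 [302. 182.  57.  51.] 302.3 183.4
side mouth_a 0.84 [253. 281.  75.  72.] 253.1 281.1
side mouth_a 0.67 [304. 185.  62.  46.] 302.4 183.2
side wash_bottle 0.68 [377. 134.  25.  51.] 376.1 134.9
side plug 0.79 [252. 255.  19.  21.] 252.6 255.8
side plug 0.3 [268. 380.  50.  51.] 264.8 379.2
```

View pics/cd.png

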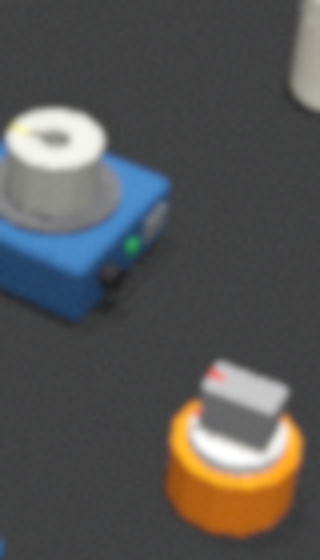

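```bash
cat >> h.py <<'E'
from scipy.spatial.transform import Rotation as Ro
def move_to(X,yaw):
    s=monitor.read_state();R=Ro.from_euler('xyz',s['eef_rot']).as_matrix()
    d=R.T@(np.array(X,float)-s['eef_pos']);y0=np.arctan2(R[1,0],R[0,0])
    t=(y0-yaw+np.pi)%(2*np.pi)-np.pi
    print('pos',s['eef_pos'].round(1),'yaw',y0.round(3),'shift tool',d.round(1),'turn deg',np.degrees(t).round(1),'F',s['wrist_force'].round(1))
E
python3 - <<'E'
from h import *
d=shot('side')
f=lambda u,v:onz(d,(290+u/4,130+v/4),84)[:2]
A,B,C,D=f(222,362),f(288,390),f(280,412),f(200,390)
print(A,B,C,D,(A+B+C+D)/4); v=(A+D-B-C); print('key yaw',np.arctan2(v[1],v[0]))
g=lambda u,v:onz(d,(290+u/4,130+v/4),90)[:2]
c=g(55,138);k=g(18,127);print(c,k,np.arctan2(*(k-c)[::-1]))
move_to([450,-5,220],np.pi+0.3)
E
```

```text
[468.19428929 -21.44603037] [427.00478613 -17.97834891] [424.93247939   0.67754431] [470.71010424   5.8321836 ] [447.71041476  -8.22866284]
key yaw 0.019395216694437823
[ 640.50667024 -160.71648134] [ 667.01132497 -159.81966193] 0.03382339434168557
pos [139.2 532.1 203.8] yaw 2.886 shift tool [-436.6 -441.   -16.2] turn deg -31.8 F [-0.5 -0.1  0.1]
```

>>> arm_command:
  steps:
    - [1,-435,-443,0,-14.6]
    - [1,-435,-443,0,-14.6]
    - [1,-435,-443,0,-14.6]
    - [1,-435,-443,0,-14.6]
    - [1,-435,-443,0,-14.6]
    - [1,-435,-443,0,-14.6]
    - [1,-435,-443,0,-14.6]
    - [1,-435,-443,0,-14.6]
    - [1,-435,-443,0,-14.6]
    - [1,-435,-443,0,-14.6]
    - [1,-435,-443,0,-14.6]
    - [1,-435,-443,0,-14.6]
    - [1,-435,-443,0,-14.6]
    - [1,-435,-443,0,-14.6]

```text
clock: 3.85
eef_pos: [447.7, -5.7, 204.0]
eef_rot: [-3.142, 0.0, -3.141]
wrist_force: [0.2, -0.5, 0.5]
finger_gap: 93.8
finger_force: 0.0
```

```bash
python3 - <<'E'
from h import *
w=shot('wrist','w2.png')
for t in ['chuck','stand']:
    for r in trace(w,t)[:1]:
        ys,xs=np.nonzero(r['region']);print(t,r['p'],np.round(r['rect']),xs.mean(),ys.mean())
move_to([448,-7,200],np.pi); print(proj(w,[448,-7,84]),proj(w,[448,-7,40]))
E
```

```text
chuck 0.73 [275. 194.  53.  56.] 277.1047144152312 189.48549410698095
stand 0.64 [276. 183.  67.  67.] 277.02392681210415 174.43701618578467
pos [447.8  -6.1 203.9] yaw 3.141 shift tool [-0.2 -0.9  3.9] turn deg -0.0 F [ 1.  -0.4  0.6]
[277.52724077 193.99283792] [277.67944221 183.71543814]
```

View pics/w2.png

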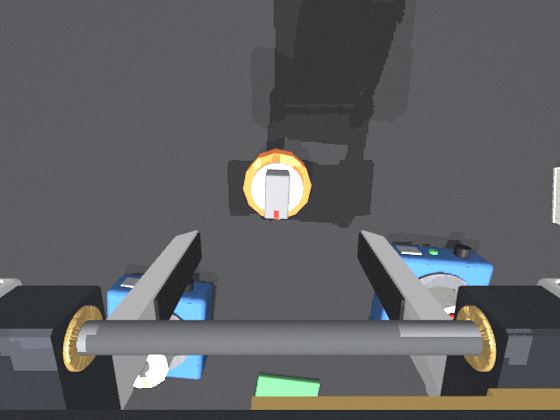

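The chuck's bar top spans about columns 265–289 and rows 176–219, with the red mark at the bottom end (+x), so it sits under the gripper. I'll measure its centre and yaw.

```bash
python3 - <<'E'
from h import *
w=shot('wrist')
c=w['img'][140:235,230:325,::-1]
g=c.astype(int);sat=g.max(2)-g.min(2);v=g.mean(2)
print(v[45,25:70].astype(int),v[65,25:70].astype(int)); print(v[25:95,47].astype(int))
cv2.imwrite('pics/w2c.png',cv2.resize(c,None,fx=6,fy=6,interpolation=cv2.INTER_CUBIC))
# orange ring outer circle
hsv=cv2.cvtColor(w['img'],cv2.COLOR_RGB2HSV)
red=((hsv[...,0]<6)|(hsv[...,0]>174))&(hsv[...,1]>150)&(hsv[...,2]>80);red[:140]=0;red[235:]=0;red[:,:230]=0;red[:,325:]=0
ys,xs=np.nonzero(red[:,:]);sel=ys>205;print('red',xs[sel].mean(),ys[sel].mean(),sel.sum())
wh=(hsv[...,1]<30)&(hsv[...,2]>190);wh[:140]=0;wh[235:]=0;wh[:,:230]=0;wh[:,325:]=0
pts=np.argwhere(wh)[:,::-1].astype(np.int32);hull=cv2.convexHull(pts);(e,_,_)=cv2.fitEllipse(hull);print('flange',e,onz(w,e,50))
E
```

```text
[255 255 255 255 255 255 255 255 255 255 244 214 232 234 233 235 235 233
 232 234 234 233 233 234 233 233 233 233 232 232 230 232 234 226 194 241
 255 254 253 255 255 255 255 255 255] [202 200 207 254 255 255 255 255 255 255 210 226 236 232 233 234 233 232
 232 234 233 232 233 232 233 232 232 230 231 230 230 233 222 204 255 255
 255 255 255 255 255 255 220 197 200]
[255 255 254 255 195 108 116 120 119 122 157 220 235 234 233 233 233 232
 233 233 233 232 233 233 232 233 232 232 233 233 234 230 233 232 230 231
 233 232 230 231 233 231 231 233 231 216 141 145 148 147 149 143 160 187
 105  88  94  90  93  94  95  97  96  90  90  93  98  97  93  94]
red 276.44 213.64 25
flange (277.03729248046875, 190.1953582763672) [452.85812696  -8.07531923  50.        ]
```

View pics/w2c.png

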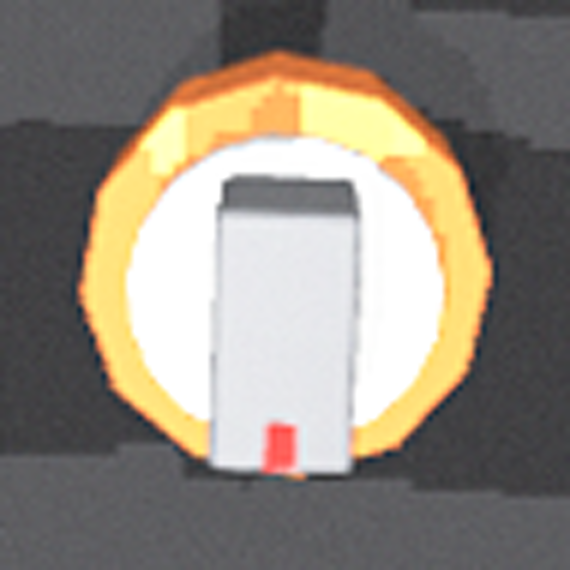

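```bash
python3 - <<'E'
from h import *
w=shot('wrist')
P=[onz(w,(230+u/6,140+v/6),84)[:2] for u,v in ((219,211),(358,213),(352,470),(210,468))]
print(np.round(P,1)); c=np.mean(P,0);v=P[2]+P[3]-P[0]-P[1];y=np.arctan2(v[1],v[0]);print(c,y)
move_to([c[0],c[1],72],np.pi+y)
E
```

```text
[[429.6 -18. ]
 [430.    4. ]
 [472.8   3.4]
 [472.5 -19.9]]
[451.22828466  -7.61617971] -0.02955569835820816
pos [447.9  -6.3 203.8] yaw 3.141 shift tool [ -3.3  -1.3 131.8] turn deg 1.7 F [0.5 0.4 0.4]
```

>>> arm_command:
  steps:
    - [1,-3.5,-1.3,0,1.7]
    - [1,-3.5,-1.3,50,1.7]
    - [1,-3.5,-1.3,100,1.7]
    - [1,-3.5,-1.3,120,1.7]
    - [1,-3.5,-1.3,131,1.7]
    - [1,-3.5,-1.3,131,1.7]
    - [0,-3.5,-1.3,131,1.7]
    - [0,-3.5,-1.3,131,1.7]
    - [0,-3.5,-1.3,131,1.7]
    - [0,-3.5,-1.3,131,1.7]
    - [0,-3.5,-1.3,131,1.7]
    - [0,-3.5,-1.3,131,1.7]
    - [0,-3.5,-1.3,131,1.7]
    - [0,-3.5,-1.3,131,1.7]
  force: 45

```text
clock: 5.85
eef_pos: [451.4, -7.9, 72.7]
eef_rot: [-3.141, -0.0, 3.111]
wrist_force: [-0.8, -1.2, -0.4]
finger_gap: 23.2
finger_force: 45.0
```

>>> arm_command:
  steps:
    - [0,0,0,-40,0]
    - [0,0,0,-90,0]
    - [0,0,0,-120,0]
    - [0,-60,-30,-120,0]
    - [0,-110,-60,-120,0]
    - [0,-160,-90,-120,0]
    - [0,-210,-120,-120,0]
    - [0,-263,-144,-120,0]
    - [0,-263,-144,-120,0]
    - [0,-263,-144,-120,0]
    - [0,-263,-144,-120,0]

```text
clock: 7.22
eef_pos: [709.2, -159.2, 193.8]
eef_rot: [-3.141, 0.001, 3.112]
wrist_force: [-0.7, -0.3, -2.5]
finger_gap: 23.4
finger_force: 45.0
```

```bash
python3 - <<'E'
from h import *
w=shot('wrist','w3.png')
move_to([642,-160,122.7+20],np.pi); print(proj(w,[642,-160,90]))
E
```

```text
pos [ 709.4 -159.3  194.1] yaw 3.111 shift tool [67.4 -2.8 51.3] turn deg -1.7 F [ 0.  -0.1 -3.1]
[275.62752874 122.77065024]
```

View pics/w3.png

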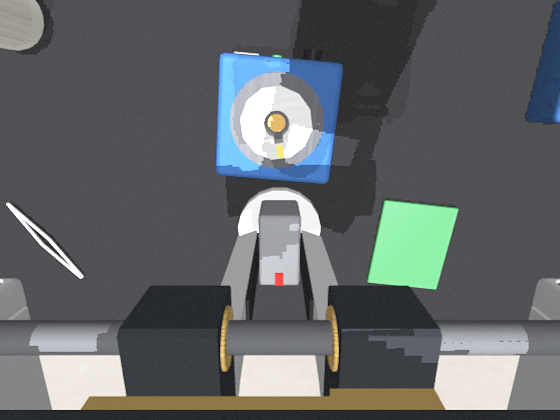

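The wrist picture shows the hub with its bore at about (276,123), and the keyway and yellow line running down to (280,158). The gripped chuck is at (279,240). I'll measure the bore centre and keyway angle from a crop.

```bash
python3 - <<'E'
from h import *
w=shot('wrist')
c=w['img'][80:170,230:325,::-1]
cv2.imwrite('pics/w3c.png',cv2.resize(c,None,fx=6,fy=6,interpolation=cv2.INTER_CUBIC))
hsv=cv2.cvtColor(w['img'],cv2.COLOR_RGB2HSV)
m=np.zeros((420,560),bool);m[80:170,230:325]=1
y=m&(hsv[...,0]>20)&(hsv[...,0]<40)&(hsv[...,1]>120)&(hsv[...,2]>120)
ys,xs=np.nonzero(y);s=ys>140;print('yellow',xs[s].mean(),ys[s].mean(),s.sum())
# expected circles
for uv in [(276,123)]:print(onz(w,uv,90))
for X in ([612,-160,90],[672,-160,90],[642,-130,90],[642,-190,90],[653,-160,90],[631,-160,90]):print(proj(w,X).round(1))
E
```

```text
yellow 279.6909090909091 150.61818181818182 55
[ 642.35396478 -159.74926922   90.        ]
[274.5  85.7]
[276.8 157.4]
[310.6 121.5]
[240.8 123.7]
[276.1 135.6]
[275.3 109.3]
```

View pics/w3c.png

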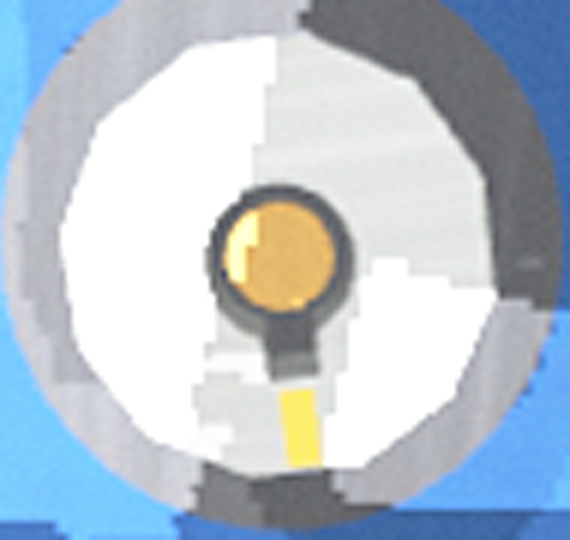

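```bash
python3 - <<'E'
from h import *
w=shot('wrist')
f=lambda u,v:onz(w,(230+u/6,80+v/6),90)[:2]
c=f(281,257)
print('bore',c, 'hub from rim', (f(60,240)+f(497,270))/2,(f(280,35)+f(290,477))/2)
for k in (f(302,428),f(293,377)):
    d=k-c;print(k,np.arctan2(d[1],d[0]),np.hypot(*d))
a=f(296,390);b=f(307,467);print('line',np.arctan2(*(b-a)[::-1]))
move_to([c[0],c[1],142.7+20],np.pi+.09)
# chuck in hand: flange ellipse
hsv=cv2.cvtColor(w['img'],cv2.COLOR_RGB2HSV)
wh=(hsv[...,1]<40)&(hsv[...,2]>190);wh[:187]=0;wh[235:]=0;wh[:,:235]=0;wh[:,325:]=0
p=np.argwhere(wh)[:,::-1].astype(np.int32);h=cv2.convexHull(p);print(cv2.boundingRect(h))
P=[onz(w,uv,205) for uv in ((261,216),(299,216),(300,285),(260,285))];print(np.round(P,1))
print([proj(w,[709.4+28*np.cos(t)-.2,-159.3+28*np.sin(t),171]).round(1).tolist() for t in (np.pi,np.pi*.75,-np.pi*.75)])
E
```

```text
bore [ 642.35159648 -159.11312069] hub from rim [ 642.06845503 -159.39666153] [ 643.16021135 -158.54365436]
[ 666.85512922 -156.81097822] 0.09367647370741224 24.611439959678652
[ 659.41337373 -157.90728425] 0.07055740587246243 17.104335256394354
line 0.11334336805530841
pos [ 709.5 -159.4  194. ] yaw 3.111 shift tool [67.2 -1.7 31.2] turn deg -6.9 F [ 0.1 -0.  -3.1]
(238, 190, 83, 45)
[[ 687.5 -168.6  205. ]
 [ 688.1 -147.5  205. ]
 [ 731.2 -147.5  205. ]
 [ 730.4 -171.2  205. ]]
[[277.7, 189.6], [308.2, 200.9], [248.0, 202.6]]
```

>>> arm_command:
  steps:
    - [0,30,-1,0,-4]
    - [0,67,-2.2,0,-7]
    - [0,67,-2.2,10,-7]
    - [0,67,-2.2,28,-7]
    - [0,67,-2.2,28,-7]
    - [0,67,-2.2,32,-7]
    - [0,67,-2.2,36,-7]
    - [0,67,-2.2,40,-7]
    - [0,67,-2.2,43,-7]
    - [0,67,-2.2,45,-7]
    - [0,67,-2.2,45,-7]

```text
clock: 8.75
eef_pos: [642.8, -160.0, 147.7]
eef_rot: [3.142, -0.0, -3.05]
wrist_force: [-0.5, 0.1, -2.6]
finger_gap: 23.5
finger_force: 45.0
```

```bash
python3 - <<'E'
from h import *
s=monitor.read_state();print(s['wrist_force'].round(1),s['moment'].round(2))
move_to([642.3,-159.6,142.7],np.pi+.09)
shot('side','s4.png'); im=cv2.imread('pics/s4.png')[110:230,240:380];cv2.imwrite('pics/s4c.png',cv2.resize(im,None,fx=4,fy=4))
E
```

```text
[-0.5  0.1 -2.6] [ 0.03 -0.02  0.  ]
pos [ 642.8 -160.   147.7] yaw -3.05 shift tool [0.5 0.5 5. ] turn deg 0.1 F [-0.5  0.1 -2.6]
```

View pics/s4c.png

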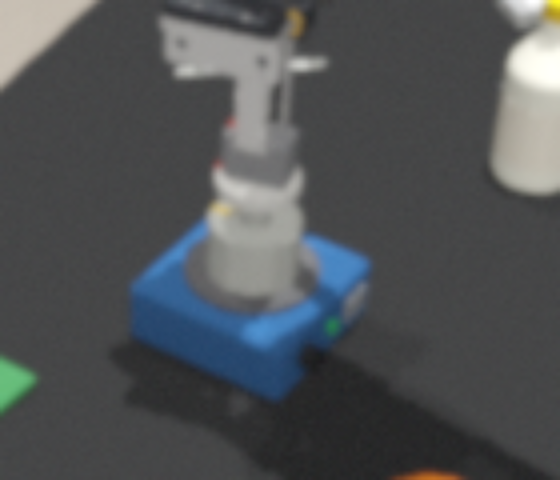

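The shaft has entered the bore at crop (258,215), centred and with no contact force. Next I'll lower gently onto the key.

>>> arm_command:
  steps:
    - [0,0.4,0.4,2,0]
    - [0,0.4,0.4,4,0]
    - [0,0.4,0.4,5.5,0]
    - [0,0.4,0.4,7,0]
    - [0,0.4,0.4,8,0]
    - [0,0.4,0.4,8,0]

```text
clock: 9.55
eef_pos: [642.4, -159.6, 139.7]
eef_rot: [3.142, -0.0, -3.05]
wrist_force: [0.3, -1.2, -3.5]
finger_gap: 23.3
finger_force: 45.0
```

```bash
python3 - <<'E'
from h import *
s=monitor.read_state();print(s['wrist_force'].round(1),s['moment'].round(2))
move_to([642.3,-159.6,122.7],np.pi+.09)
E
```

```text
[ 0.3 -1.2 -3.5] [ 0.04 -0.05 -0.  ]
pos [ 642.4 -159.6  139.7] yaw -3.05 shift tool [ 0.1  0.  17. ] turn deg 0.1 F [ 0.3 -1.2 -3.5]
```

Now 3 mm below the key-on-face height with no resistance, so the key has entered the keyway. Pushing down.

>>> arm_command:
  steps:
    - [0,0,0,3,0]
    - [0,0,0,5,0]
    - [0,0,0,7,0]
    - [0,0,0,9,0]
    - [0,0,0,11,0]
    - [0,0,0,11,0]

```text
clock: 10.3
eef_pos: [642.5, -159.7, 129.0]
eef_rot: [-3.141, 0.0, -3.05]
wrist_force: [-0.4, 0.1, 3.4]
finger_gap: 23.5
finger_force: 45.0
```

>>> arm_command:
  steps:
    - [0,0,0,2,0]
    - [0,0,0,4,0]
    - [0,0,0,5,0]
    - [0,0,0,6,0]
    - [0,0,0,6.5,0]
    - [0,0,0,7,0]
    - [0,0,0,7,0]

```text
clock: 11.18
eef_pos: [642.7, -159.7, 122.8]
eef_rot: [-3.141, 0.001, -3.05]
wrist_force: [-4.3, 1.3, 11.1]
finger_gap: 23.4
finger_force: 45.0
```

>>> arm_command:
  steps:
    - [0,0,0,0.5,0]
    - [0,0,0,1,0]
    - [0,0,0,1,0]
    - [0,0,0,1,0]

```text
clock: 11.68
eef_pos: [642.7, -159.7, 122.7]
eef_rot: [-3.141, 0.002, -3.05]
wrist_force: [-7.6, 2.5, 17.9]
finger_gap: 23.4
finger_force: 45.0
```

```bash
python3 - <<'E'
from h import *
s=monitor.read_state();print(s['eef_pos'],s['wrist_force'].round(1),s['moment'].round(2))
shot('side','s5.png'); im=cv2.imread('pics/s5.png')[110:230,240:380];cv2.imwrite('pics/s5c.png',cv2.resize(im,None,fx=4,fy=4))
E
```

```text
[ 642.69829763 -159.70386378  122.7126848 ] [-7.6  2.5 17.9] [0.59 1.45 0.05]
```

View pics/s5c.png

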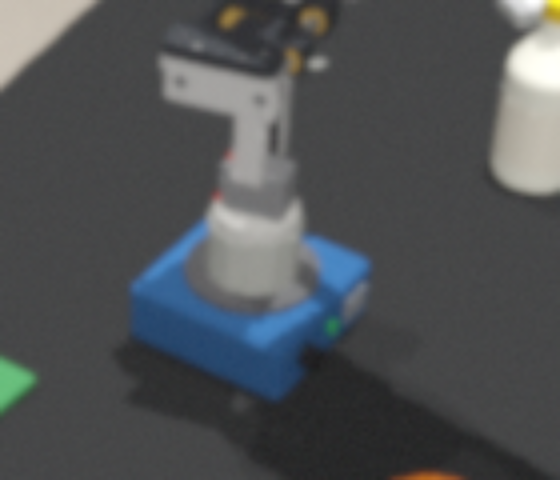

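The flange sits flush on the hub at crop (255,215). The height stopped at exactly the home value (122.7 = 90 + 32.7) while the force rose, so it is on the hard stop. Handing in.

```bash
python3 -c "
from h import *
print(job.sign_off())"
```

```text
the job is handed in; nothing more can be done
None
```

The chuck is fully home in the open spindle: key in the keyway, flange flush on the hub, still gripped at 45 N and pressed down with about 18 N; I handed the job in at about 12 s, and the plug, wash bottle, sample box and glass plate were not touched.

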